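Take the drained nozzle basket off its hooks and stand it in the pan

TASK

The washed piping nozzles have drained: take their wire basket by its blue grip, lift it clear over the tips of the deep hooks, draw it off the drain stand and set it down inside the steel pan so that it stands flat on the pan's floor. Lower it all the way before you let go, spill no nozzle, and do not drag the drain stand along or disturb the other things on the table.

Things in the scene. Friction and masses are not known exactly. Their poses are not given: they have to be found in the camera images.
- drain_stand: Heavy loose steel stand (2.6 kg): drip tray 195 x 205 mm, 18 mm high, its centre 12 mm toward +x of the origin; two uprights at the back (x = 88 mm, y = +46 and -46 mm) bend forward at the top, 240 mm up, into two equal deep upturned hooks of 8 mm wire. Origin on the table below the middle between the two troughs; x points from the hooks' free tips to the uprights, y from hook to hook, z up.
- hook_tip_left (a point): Top of the free tip of the hook at the stand's y = +46 mm, 250 mm above the table, at the stand's x = -17 mm. The hook's trough behind it is V-shaped, centred on the stand's x = 0, about 14 mm wide inside just above where the bar lies, 26 mm at the mouth. Axes as the stand's.
- hook_tip_right (a point): Top of the free tip of the hook at the stand's y = -46 mm, 250 mm above the table, at the stand's x = -17 mm. The hook's trough behind it is V-shaped, centred on the stand's x = 0, about 14 mm wide inside just above where the bar lies, 26 mm at the mouth. Axes as the stand's.
- nozzle_basket: Wire basket (about 220 g), 79 mm in x by 146 mm in y, 60 mm deep; a stiff hoop fixed to its short ends rises to a level bar along y, 155 mm above the underside. At the start the bar hangs in both troughs, the basket's axes along the stand's, underside 51 mm and bar 206 mm above the table; the bar must rise 48 mm straight up to pass the hook tips. Origin at the centre of the underside, z up.
- basket_grip (a point): Centre of the basket's bar: the middle of a blue plastic sleeve, 13 mm thick and 56 mm long along y, that lies between the hooks; 155 mm above the basket's underside, straight above its centre. Axes as the basket's.
- steel_pan: Small open rectangular steel pan (about 420 g, loose), upright on the table: 66 mm high, rim 114 mm in its x by 182 mm in its y; inside 98 by 162 mm, straight walls, floor 3 mm thick. The basket fits with its long side along the pan's long side (y), either way round, with 8 to 9 mm of play on each side. Origin at the centre of the underside, z up.
- tip_large: Steel piping nozzle, hollow cone 32 mm wide and 42 mm high, standing loose in the basket. Origin at the centre of its wide end.
- tip_round: Steel piping nozzle, hollow cone 26 mm wide and 34 mm high, standing loose in the basket. Origin at the centre of its wide end.
- tip_small: Steel piping nozzle, hollow cone 26 mm wide and 33 mm high, standing loose in the basket. Origin at the centre of its wide end.
- ribbon_spool: Spool of dark pink ribbon lying flat, 68 mm across, 22 mm high; a bystander; origin at the centre of its underside, z up.
- white_tub: White tub with a blue lid, 74 mm across, 58 mm high; a bystander; origin at the centre of its underside, z up.
- sugar_shaker: Steel sugar shaker, 64 mm across, 73 mm high; a bystander; origin at the centre of its underside, z up.
- sprinkle_jar: Clear jar with a blue lid, 45 mm across, 60 mm high; a bystander; origin at the centre of its underside, z up.

How it is judged:
By the outcome, as a careful person would: the job done as asked, in the order asked, and still so for the second after the job is handed in, with the robot touching nothing.
It also fails if it takes over 54 s, if anything falls off the work surface, if the arm or the gripper's body presses on something with over 40 N, if the wrist force passes 120 N, or if a joint passes its speed limit or range.

ROBOT

A 6-joint arm with a two-finger parallel gripper is mounted at the origin on a cart in front of the work surface, level with it; the furniture and walls round the work are solid. World frame = base frame: x ahead of the robot, y to its left, z up, the work surface at z = 0. Lengths are in mm, angles in degrees, forces in N, time in s.
With the tool pointing down it reaches from about 300 to 875 mm from the base axis. Payload 6.4 kg.
Tool frame: the origin (TCP) lies on the front face of the gripper's body, between the roots of the fingers; the fingertips stand 73 mm ahead of it and the grasp point (between the pads) lies 54 mm ahead of it (ctrl.grasp_offset is the z of the grasp point in the tool frame, in mm); z points along the fingers, y is the line along which they close (so a half turn about z gives the same grasp; the last joint's range is limited). The gripper opens to 85 mm and grips with 20 to 120 N. Pads are 22 mm wide; open, the fingers measure 114 mm over their backs; the gripper's body (76 mm by 85 mm) begins 54 mm behind the grasp point. The pads swing forward as they close: fully open they stand 13 mm farther back than shut.
Start: joints at [-84.299, 10.359, 92.074, -0, 77.567, -11.82], TCP at [173.123, -548.334, 303.888] pointing down, gripper open.
Joint ranges: [-171.53, 171.53], [-51.25, 118.39], [17.06, 147.69], [-65.23, 245.23], [0, 150.52], [-178.68, 178.68]. Speed limits (degrees/s): [147.25, 147.25, 172.46, 180, 180, 180].

INTERFACE

Orientations are given as a 3x3 rotation matrix whose columns are the frame's x, y, z axes.
In Python, from plant import ctrl, viewer, readout gives the robot as it stands (ctrl), with the cameras (viewer) and the readings (readout).
- The arm moves only by the shell command python3 inch.py FILE, which reads ROWS from the file FILE. ROWS is a JSON list of rows, 1 to 20 of them, each an object with the fields aperture (the opening from 0.0 (shut) to 1.0 (fully open)), tx, ty, tz (the shift in mm), twist (a turn about the tool's z in degrees); a field left out counts as zero (the opening has to be given); each row is the pose to reach, as a shift and turn from the pose commanded when the command began, along the tool's axes at that moment; what a row does not reach only later rows make up. A row lasts 1/8 s, in which the tool goes at most 62.5 mm and 10.7 degrees, less where a joint would pass 70% of its speed; a pose out of reach is approached as far as the arm can. The fingers move at their own pace and stop on an object; the grip force is fixed at half the most. Time passes only in rows, so rows that do not move let the fingers close. It prints the time, the measured TCP pose, the force, the opening and the grip force at its end. Input that does not fit is refused with a message, and nothing moves.
- readout.get_obs(): the state, without advancing time (a new reading comes with each control period).
- viewer.get_image(name): name is "scene" or "top"; returns a dict with "frame" (384x512x3 uint8, red, green, blue), "depth" (384x512 float32, mm along the optical axis (not along the pixel's ray), 0 where there is no reading), "fx", "fy", "cx", "cy" (pixels), "R" (3x3) and "t" (3): a world point X has camera coordinates R X + t. Camera axes: x right, y down, z forward; pixel columns grow to the right and rows downward; lengths in mm; the calibration is good to about 2 mm. A picture is of the moment at which its call begins.
- ctrl.sign_off(): hands the job in; it is judged then, once.
The state is a dict: "t": time; "q": joint angles; "dq": joint speeds; "effort": joint torques, N m; "tool_pos": TCP position; "eef_rot": TCP orientation; "ft_force": force on the tool from outside, world axes, zero at the start; "torque": the same for the moment, N m; "grip_width": opening from 0.0 (shut) to 1.0 (fully open); "gripper_force": force on a finger pad.
Only numpy, scipy, OpenCV 4.12 (cv2) and the standard library are available. Lean on these libraries where they do the work, as an engineer would, in place of code of your own. Each camera call takes 0.05 s, during which the arm holds its last target. There are 200 camera calls.

## Working session

There is one attempt and no reset: what is moved stays moved. The work goes in short steps, Python scripts to look and compute and a shell command to move; the robot and the scene stay as the last step left them, time stands still between calls to the robot, and variables do not carry over. Pictures are saved under pics/ and viewed, at most 10 in all, crops included, and the job is handed in when it is done.

```bash
ls; mkdir -p pics; cat > h.py <<'E'
import numpy as np,cv2
from plant import ctrl, viewer, readout
def grab(n,save=None):
    im=viewer.get_image(n); 
    if save: cv2.imwrite(f'pics/{save}.png',cv2.cvtColor(im['frame'],cv2.COLOR_RGB2BGR))
    im['R']=np.array(im['R']);im['t']=np.array(im['t']); return im
def cam(im): return -im['R'].T@im['t']
def ray(im,u,v):
    d=np.array([(u-im['cx'])/im['fx'],(v-im['cy'])/im['fy'],1.]); return im['R'].T@d
def onz(im,u,v,z):
    c=cam(im);d=ray(im,u,v); return c+d*(z-c[2])/d[2]
def dep(im,u,v):
    return cam(im)+ray(im,u,v)*im['depth'][int(round(v)),int(round(u))]
def tri(a,pa,b,pb):
    ca,cb=cam(a),cam(b);da,db=ray(a,*pa),ray(b,*pb)
    s=np.linalg.lstsq(np.c_[da,-db],cb-ca,rcond=None)[0]
    p,q=ca+da*s[0],cb+db*s[1]; return (p+q)/2,np.linalg.norm(p-q)
E
python3 - <<'E'
from h import *
np.set_printoptions(precision=1,suppress=True)
for n in('scene','top'):
    im=grab(n,n+'0'); print(n,cam(im),im['R'][2],im['fx'])
o=readout.get_obs();print(o['t'],o['eef_rot'])
E
```

```text
inch.py
pics
plant.py
scene [-391.8  516.8 1328.7] [ 0.6 -0.3 -0.7] 443.4632284879857
top [ 335.8   68.5 1444.7] [ 0.2  0.  -1. ] 440.40203158370144
0.1 [[ 1.   0.3 -0. ]
 [ 0.3 -1.   0. ]
 [ 0.  -0.  -1. ]]
```

View pics/scene0.png

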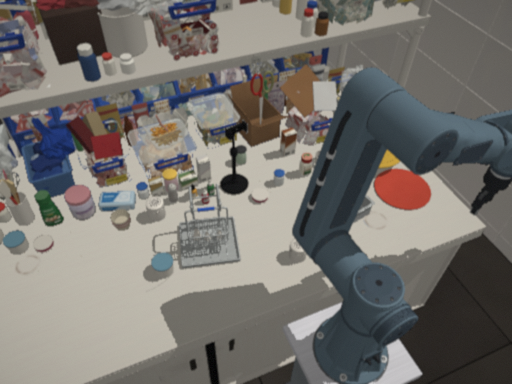

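View pics/top0.png

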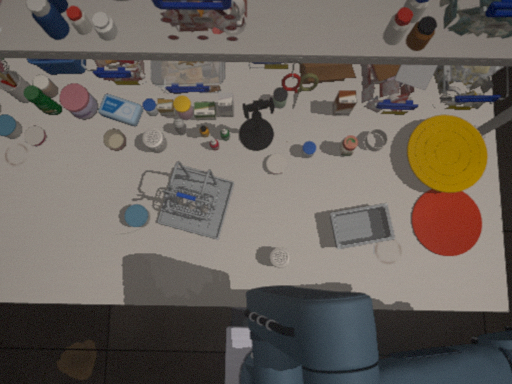

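The scene view shows the stand at about (208,240), with the arm hiding part of the pan. In the top view the stand is at (195,203), the blue grip at about (187,197) and the pan at (362,226). I'll enlarge these areas.

```bash
python3 - <<'E'
import cv2,numpy as np
s=cv2.imread('pics/scene0.png');t=cv2.imread('pics/top0.png')
c=lambda i,x,y,w,h,k:cv2.resize(i[y:y+h,x:x+w],None,fx=k,fy=k,interpolation=cv2.INTER_CUBIC)
a=c(t,125,155,120,90,3.3);b=c(t,310,190,100,75,3.96);d=c(s,145,175,100,100,5.9)[:590]
h=max(a.shape[0]+b.shape[0],590)
o=np.zeros((600,800,3),np.uint8)
a=c(t,125,155,120,90,3.3);o[:a.shape[0],:396]=a[:,:396]
o[300:300+b.shape[0],:396]=b[:300,:396]
d=c(s,145,178,100,100,4);o[:400,400:]=d
cv2.imwrite('pics/crop.png',o)
for n,i in(('s',s),('t',t)):
    H=cv2.cvtColor(i,cv2.COLOR_BGR2HSV);m=cv2.inRange(H,(105,120,60),(130,255,255))
    k,l,st,ce=cv2.connectedComponentsWithStats(m)
    for j in range(1,k):
        if st[j,4]>8 and 120<ce[j][0]<320 and 150<ce[j][1]<280: print(n,st[j],ce[j])
E
```

```text
s [155 155  32  14 100] [170.94 161.31]
s [275 170   9   7  49] [278.85714286 172.65306122]
s [137 183  10   7  53] [141.32075472 185.88679245]
s [198 207  16   4  35] [205.17142857 208.74285714]
t [177 192  19   9  71] [185.74647887 195.98591549]
```

View pics/crop.png

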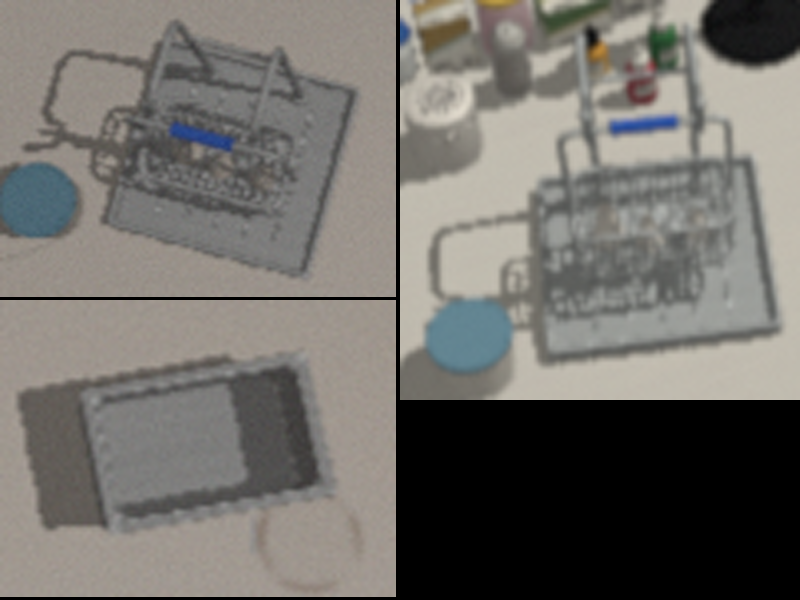

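The crop shows the blue sleeve at about (186,196) in the top view and (205,209) in scene. The uprights are on the far side, so the hooks open toward the robot. Tray and pan rim corners are clear. Next I'll triangulate.

```bash
python3 - <<'E'
from h import *
np.set_printoptions(precision=1,suppress=True)
t=grab('top');s=grab('scene')
def sub(im):
    H=cv2.cvtColor(im['frame'],cv2.COLOR_RGB2HSV);m=cv2.inRange(H,(105,90,50),(130,255,255))
    k,l,st,ce=cv2.connectedComponentsWithStats(m)
    b=[j for j in range(1,k) if (170<ce[j][0]<220 and 190<ce[j][1]<215 and st[j,4]>20)]
    j=b[0];p=np.argwhere(l==j)[:,::-1].astype(float);c=p.mean(0);v=np.linalg.svd(p-c)[2][0];v*=np.sign(v[0]);e=(p-c)@v
    return c,c+v*e.min(),c+v*e.max()
a,b=sub(t),sub(s)
for n,x,y in zip(('mid','L','R'),a,b): print(n,x,y,*tri(t,x,s,y))
d=onz(t,*a[1],206)-onz(t,*a[2],206);print('sleeve top yaw(y axis)',np.degrees(np.arctan2(-d[0],d[1])),np.linalg.norm(d))
d=onz(s,*b[1],206)-onz(s,*b[2],206);print('sleeve scene yaw',np.degrees(np.arctan2(-d[0],d[1])),np.linalg.norm(d))
C=lambda x,y:(125+(x+.5)/3.3-.5,155+(y+.5)/3.3-.5)
q=[onz(t,*C(*p),18) for p in((353,92),(303,274),(105,222))];print('tray',*q)
for i,j in((0,1),(1,2)):
    d=q[i]-q[j];print(np.degrees(np.arctan2(d[1],d[0])),np.linalg.norm(d))
# pan: segment rim by hull of gray-bluish/depth
P=np.array([[dep(t,u,v) for u in range(320,405)] for v in range(195,255)])
m=((P[...,2]>50)&(P[...,2]<85)).astype(np.uint8)
k,l,st,ce=cv2.connectedComponentsWithStats(m);print(st[1:],ce[1:])
j=1+np.argmax(st[1:,4]);xy=P[l==j][:,:2].astype(np.float32)
print('pan depth rect',cv2.minAreaRect(xy),np.median(P[l==j][:,2]))
C=lambda x,y:(310+(x+.5)/3.96-.5,190+(y+.5)/3.96-.5-300/3.96)
q=[onz(t,*C(*p),66) for p in((80,393),(300,352),(334,490),(113,532))];print('pan',*q,np.mean(q,0))
for i in range(4):
    d=q[i]-q[(i+1)%4];print(np.degrees(np.arctan2(d[1],d[0])),np.linalg.norm(d))
# tall things between
Q=np.array([[dep(t,u,v) for u in range(220,440)] for v in range(120,290)])
m=((Q[...,2]>15)&(Q[...,2]<300)).astype(np.uint8)
k,l,st,ce=cv2.connectedComponentsWithStats(m)
for j in range(1,k):
    if st[j,4]>25: w=Q[l==j];print('obj',w.min(0),w.max(0))
E
```

```text
mid [185.6 195.9] [205.4 208.6] [535.2 270.6 206.3] 2.192749819971595
L [176.2 193.3] [197.9 209.3] [540.9 296.1 208.7] 5.29388293407334
R [194.9 198.4] [213.1 207.9] [529.1 245.  204.5] 0.2629310207739159
sleeve top yaw(y axis) -14.283268200002972 55.71440256851588
sleeve scene yaw -15.638222187662878 50.00794560567258
tray [613.4 152.6  18. ] [431.1 196.8  18. ] [478.9 393.5  18. ]
-13.633014269213646 187.57191871204776
-103.64113060141058 202.42042090716112
[[ 10   8  65  46 651]] [[43.  29.9]]
pan depth rect ((475.0498962402344, -262.23443603515625), (117.30830383300781, 186.89366149902344), 10.847497940063477) 65.35120863087354
pan [ 511.2 -162.2   66. ] [ 547.1 -338.2   66. ] [ 437.6 -361.4   66. ] [ 401.7 -186.8   66. ] [ 474.4 -262.1   66. ]
101.54473380643054 179.63066368300846
11.940829636190532 111.94011590243791
-78.39086734152446 178.18108784222514
-167.31931476714735 112.15975432013393
obj [741.9  34.6  15. ] [830.5 125.8 187.9]
obj [ 591.9 -525.9   47.9] [ 826.2 -411.5   70.9]
obj [762.2 165.6  15.7] [789.  195.   78.3]
obj [ 733.  -359.5   15.2] [ 801.2 -289.4   47.5]
obj [ 711.7 -246.8   15.6] [ 759.8 -200.   103.8]
obj [ 705.5 -117.8   15.1] [748.3 -75.2  67.5]
obj [646.1 -23.3  15.2] [712.4  40.2  29. ]
obj [584.6 147.9  15.2] [628.5 191.6  25.5]
obj [ 402.4 -360.9   15.1] [ 546.8 -162.3   73.9]
obj [455.9 165.9  15.5] [541.8 186.7  29.4]
obj [341.  -34.3  46.3] [402.5  28.   79.9]
```

```bash
cat > go.py <<'E'
import sys
from h import *
np.set_printoptions(precision=1,suppress=True)
def go(x,y,z,yaw_y):
    o=readout.get_obs();R=np.array(o['eef_rot']);d=R.T@(np.array([x,y,z])-o['tool_pos'])
    a=np.degrees(np.arctan2(R[1,1],R[0,1])); turn=-((yaw_y-a+90)%180-90)
    print('d',d,'turn',turn,'pos',np.array(o['tool_pos']),'yaw',a,'q',np.array(o['q']),'t',o['t'])
if __name__=='__main__': go(*map(float,sys.argv[1:]))
E
python3 go.py 535 271 350 -14
```

```text
d [ 591.7 -672.2  -45.8] turn -58.47984123891254 pos [ 173.1 -548.1  303.3] yaw -72.47984123891254 q [-84.3  10.4  92.1   0.   77.6 -11.8] t 0.2
```

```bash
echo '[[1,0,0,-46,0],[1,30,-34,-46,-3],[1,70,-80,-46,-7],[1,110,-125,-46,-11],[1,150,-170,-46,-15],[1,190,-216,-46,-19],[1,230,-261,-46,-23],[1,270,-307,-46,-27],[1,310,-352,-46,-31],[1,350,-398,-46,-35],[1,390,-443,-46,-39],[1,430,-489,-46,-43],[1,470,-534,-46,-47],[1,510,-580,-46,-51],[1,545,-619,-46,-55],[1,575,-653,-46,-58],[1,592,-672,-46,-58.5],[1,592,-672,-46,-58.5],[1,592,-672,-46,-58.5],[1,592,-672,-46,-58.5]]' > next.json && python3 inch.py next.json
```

```text
refused: ROWS must be a list of objects with named fields. Nothing was moved.
```

The call was refused and nothing moved: it wants a list of objects with named fields. Same move again in that form.

```bash
echo '[{"aperture":1,"tz":-46},{"aperture":1,"tx":30,"ty":-34,"tz":-46,"twist":-3},{"aperture":1,"tx":70,"ty":-80,"tz":-46,"twist":-7},{"aperture":1,"tx":110,"ty":-125,"tz":-46,"twist":-11},{"aperture":1,"tx":150,"ty":-170,"tz":-46,"twist":-15},{"aperture":1,"tx":190,"ty":-216,"tz":-46,"twist":-19},{"aperture":1,"tx":230,"ty":-261,"tz":-46,"twist":-23},{"aperture":1,"tx":270,"ty":-307,"tz":-46,"twist":-27},{"aperture":1,"tx":310,"ty":-352,"tz":-46,"twist":-31},{"aperture":1,"tx":350,"ty":-398,"tz":-46,"twist":-35},{"aperture":1,"tx":390,"ty":-443,"tz":-46,"twist":-39},{"aperture":1,"tx":430,"ty":-489,"tz":-46,"twist":-43},{"aperture":1,"tx":470,"ty":-534,"tz":-46,"twist":-47},{"aperture":1,"tx":510,"ty":-580,"tz":-46,"twist":-51},{"aperture":1,"tx":545,"ty":-619,"tz":-46,"twist":-55},{"aperture":1,"tx":575,"ty":-653,"tz":-46,"twist":-58},{"aperture":1,"tx":592,"ty":-672,"tz":-46,"twist":-58.5},{"aperture":1,"tx":592,"ty":-672,"tz":-46,"twist":-58.5},{"aperture":1,"tx":592,"ty":-672,"tz":-46,"twist":-58.5},{"aperture":1,"tx":592,"ty":-672,"tz":-46,"twist":-58.5}]' > next.json && python3 inch.py next.json | tail -5; python3 go.py 535 271 262 -14
```

```text
tool_pos: [535.2, 269.7, 350.1]
eef_rot: [[0.243, 0.97, 0.0], [0.97, -0.243, -0.0], [-0.0, 0.0, -1.0]]
ft_force: [-0.1, 0.2, 0.5]
grip_width: 1.001
gripper_force: 0.0
d [ 1.2 -0.5 88.1] turn -0.04805624912926021 pos [535.2 269.7 350.1] yaw -14.048056249129258 q [15.4 11.5 85.4 -0.  83.1 29.5] t 2.7
```

```bash
echo '[{"aperture":1,"tx":1,"ty":-0.5,"tz":20},{"aperture":1,"tx":1,"ty":-0.5,"tz":40},{"aperture":1,"tx":1,"ty":-0.5,"tz":56},{"aperture":1,"tx":1,"ty":-0.5,"tz":70},{"aperture":1,"tx":1,"ty":-0.5,"tz":80},{"aperture":1,"tx":1,"ty":-0.5,"tz":88},{"aperture":1,"tx":1,"ty":-0.5,"tz":88},{"aperture":1,"tx":1,"ty":-0.5,"tz":88}]' > next.json && python3 inch.py next.json | tail -5; python3 - <<'E'
from h import *
s=grab('scene');t=grab('top')
c=lambda im,x,y,w,h:cv2.resize(im['frame'][y:y+h,x:x+w],(400,400),interpolation=cv2.INTER_CUBIC)[...,::-1]
cv2.imwrite('pics/g1.png',np.hstack([c(s,150,150,100,100),c(t,140,150,100,100)]))
E
```

```text
tool_pos: [535.4, 271.9, 262.4]
eef_rot: [[0.241, 0.97, 0.001], [0.97, -0.241, 0.0], [0.0, 0.001, -1.0]]
ft_force: [0.3, 0.2, -0.5]
grip_width: 0.998
gripper_force: 0.0
```

View pics/g1.png

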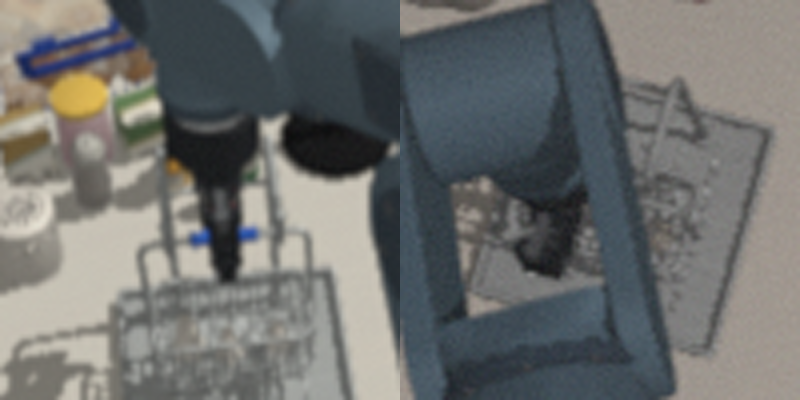

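The scene crop shows the near finger in front of the middle of the blue sleeve at about (223,238), between the hooks and touching nothing. I'll close.

```bash
echo '[{"aperture":0},{"aperture":0},{"aperture":0},{"aperture":0},{"aperture":0},{"aperture":0},{"aperture":0},{"aperture":0}]' > next.json && python3 inch.py next.json | tail -6
```

```text
t: 4.8
tool_pos: [534.2, 272.1, 262.0]
eef_rot: [[0.241, 0.97, -0.002], [0.97, -0.241, 0.0], [-0.0, -0.002, -1.0]]
ft_force: [-5.1, 0.9, 3.0]
grip_width: 0.13
gripper_force: 58.4
```

```bash
echo '[{"aperture":0,"ty":-1,"tz":-1},{"aperture":0,"ty":-1,"tz":-4},{"aperture":0,"ty":-1,"tz":-8},{"aperture":0,"ty":-1,"tz":-13},{"aperture":0,"ty":-1,"tz":-19},{"aperture":0,"ty":-1,"tz":-25},{"aperture":0,"ty":-1,"tz":-31},{"aperture":0,"ty":-1,"tz":-37},{"aperture":0,"ty":-1,"tz":-43},{"aperture":0,"ty":-1,"tz":-49},{"aperture":0,"ty":-1,"tz":-54},{"aperture":0,"ty":-1,"tz":-58},{"aperture":0,"ty":-1,"tz":-61},{"aperture":0,"ty":-1,"tz":-63},{"aperture":0,"ty":-1,"tz":-63},{"aperture":0,"ty":-1,"tz":-63}]' > next.json && python3 inch.py next.json | tail -6;  python3 - <<'E'
from h import *
s=grab('scene','s2')
f=s['frame'][100:300,110:310];cv2.imwrite('pics/g2.png',cv2.resize(f,(600,600),interpolation=cv2.INTER_CUBIC)[...,::-1])
E
```

```text
t: 6.8
tool_pos: [534.0, 272.0, 324.7]
eef_rot: [[0.242, 0.97, -0.0], [0.97, -0.242, -0.0], [-0.0, -0.0, -1.0]]
ft_force: [-0.6, 0.2, -2.8]
grip_width: 0.123
gripper_force: 58.4
```

View pics/g2.png

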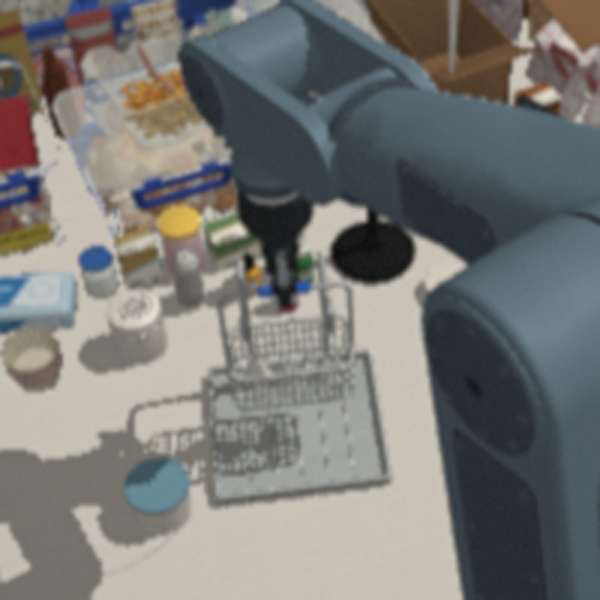

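The basket hangs level with its bar above the hook tips. I'll draw it off toward the robot side.

```bash
echo '[{"aperture":0,"ty":-1},{"aperture":0,"ty":-4},{"aperture":0,"ty":-9},{"aperture":0,"ty":-16},{"aperture":0,"ty":-24},{"aperture":0,"ty":-32},{"aperture":0,"ty":-40},{"aperture":0,"ty":-48},{"aperture":0,"ty":-56},{"aperture":0,"ty":-64},{"aperture":0,"ty":-72},{"aperture":0,"ty":-80},{"aperture":0,"ty":-88},{"aperture":0,"ty":-96},{"aperture":0,"ty":-102},{"aperture":0,"ty":-106},{"aperture":0,"ty":-109},{"aperture":0,"ty":-110},{"aperture":0,"ty":-110},{"aperture":0,"ty":-110}]' > next.json && python3 inch.py next.json | tail -6;  python3 go.py 474.5 -262 325 11.6
```

```text
t: 9.35
tool_pos: [427.5, 298.6, 324.9]
eef_rot: [[0.242, 0.97, 0.0], [0.97, -0.242, -0.0], [-0.0, 0.0, -1.0]]
ft_force: [-0.0, -0.6, -3.6]
grip_width: 0.128
gripper_force: 58.5
d [-532.6  181.1   -0.1] turn -25.588319317022382 pos [427.5 298.6 324.9] yaw -13.988319317022386 q [21.9  2.4 98.3 -0.  79.2 35.9] t 9.35
```

```bash
python3 - <<'E'
from h import *
np.set_printoptions(precision=1,suppress=True)
s=grab('scene','s3');t=grab('top','t3')
k=lambda im,x,y,w,h:cv2.resize(im['frame'][y:y+h,x:x+w],(400,400),interpolation=cv2.INTER_CUBIC)[...,::-1]
q=[(511.2,-162.2,66),(547.1,-338.2,66),(437.6,-361.4,66),(401.7,-186.8,66)]
px=[]
for p in q:
    c=s['R']@p+s['t'];px.append((s['fx']*c[0]/c[2]+s['cx'],s['fy']*c[1]/c[2]+s['cy']))
print(px)
x,y=np.mean(px,0).astype(int)-50;print(x,y)
cv2.imwrite('pics/g3.png',np.hstack([k(s,x,y,100,100),k(t,100,140,180,180)]))
E
```

```text
[(np.float64(318.15440926300164), np.float64(203.71092733553692)), (np.float64(352.97194930284775), np.float64(184.47716970877775)), (np.float64(373.513496048961), np.float64(202.16068081958142)), (np.float64(338.62477701113767), np.float64(222.77319179409884))]
295 153
```

View pics/g3.png

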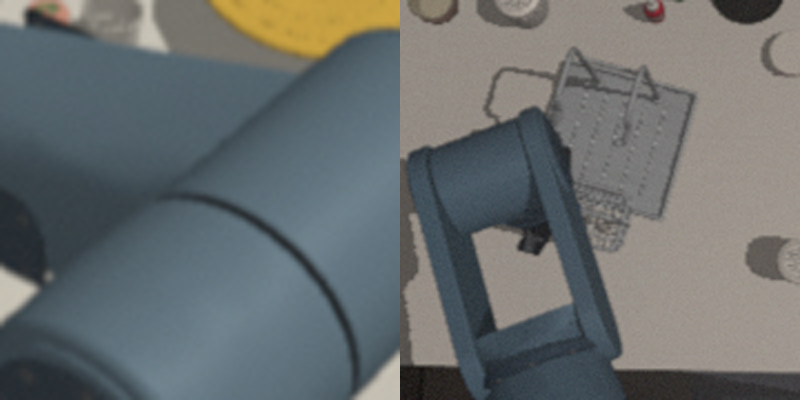

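The top view shows the stand where it was and the basket fully clear of it. The arm hides the pan in the scene view. I'll carry the basket over.

```bash
echo '[{"aperture":0,"tx":-5,"ty":2,"twist":-0.2},{"aperture":0,"tx":-15,"ty":5,"twist":-0.7},{"aperture":0,"tx":-31,"ty":11,"twist":-1.5},{"aperture":0,"tx":-53,"ty":18,"twist":-2.5},{"aperture":0,"tx":-80,"ty":27,"twist":-3.9},{"aperture":0,"tx":-113,"ty":38,"twist":-5.4},{"aperture":0,"tx":-149,"ty":51,"twist":-7.1},{"aperture":0,"tx":-187,"ty":64,"twist":-9},{"aperture":0,"tx":-227,"ty":77,"twist":-10.9},{"aperture":0,"tx":-267,"ty":91,"twist":-12.8},{"aperture":0,"tx":-307,"ty":104,"twist":-14.7},{"aperture":0,"tx":-346,"ty":118,"twist":-16.6},{"aperture":0,"tx":-385,"ty":131,"twist":-18.5},{"aperture":0,"tx":-421,"ty":143,"twist":-20.2},{"aperture":0,"tx":-453,"ty":154,"twist":-21.8},{"aperture":0,"tx":-481,"ty":163,"twist":-23.1},{"aperture":0,"tx":-503,"ty":171,"twist":-24.1},{"aperture":0,"tx":-519,"ty":176,"twist":-24.9},{"aperture":0,"tx":-529,"ty":180,"twist":-25.4},{"aperture":0,"tx":-532.6,"ty":181,"twist":-25.6}]' > next.json && python3 inch.py next.json | tail -6; echo '[{"aperture":0},{"aperture":0},{"aperture":0},{"aperture":0}]' > next.json && python3 inch.py next.json >/dev/null
python3 go.py 474.5 -262 325 11.6;  python3 - <<'E'
from h import *
s=grab('scene','s4');t=grab('top','t4')
k=lambda im,x,y,w,h:cv2.resize(im['frame'][y:y+h,x:x+w],(400,400),interpolation=cv2.INTER_CUBIC)[...,::-1]
cv2.imwrite('pics/g4.png',np.hstack([k(s,285,140,120,120),k(t,305,180,100,100)]))
E
```

```text
t: 11.95
tool_pos: [474.1, -262.5, 324.8]
eef_rot: [[-0.201, 0.98, -0.0], [0.98, 0.201, 0.0], [0.0, -0.0, -1.0]]
ft_force: [0.6, 0.4, -2.5]
grip_width: 0.126
gripper_force: 58.5
d [-0.4 -0.  -0. ] turn 0.04828172384097229 pos [ 474.4 -261.6  325. ] yaw 11.64828172384097 q [-41.4   5.1  95.5   0.   79.4 -53.1] t 12.45
```

View pics/g4.png

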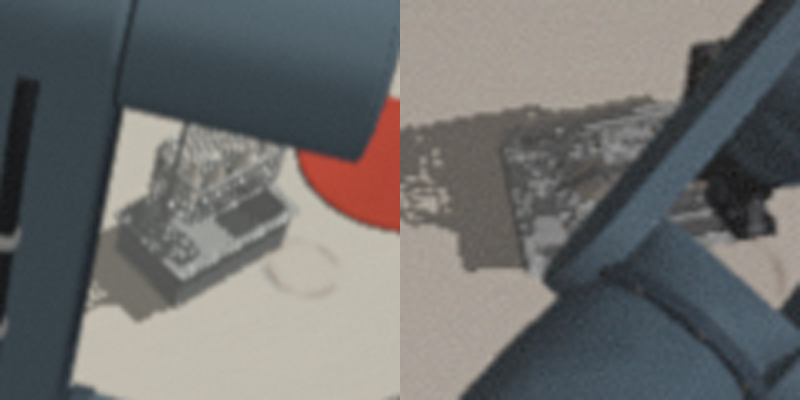

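The scene view shows three rim corners of the pan, at crop positions (120,208), (178,278) and (293,212), with the basket above it. I'll cross-check these against the top view.

```bash
python3 - <<'E'
from h import *
np.set_printoptions(precision=1,suppress=True)
s=grab('scene');t=grab('top')
C=lambda x,y:(285+(x+.5)/3.333-.5,140+(y+.5)/3.333-.5)
T=lambda x,y:(310+(x+.5)/3.96-.5,190+(y+.5-300)/3.96-.5)
ps=[C(118,207),C(177,279),C(295,211)];pt=[T(80,393),T(113,532),T(334,490)]
q=[]
for a,b in zip(ps,pt): print(onz(s,*a,66),onz(t,*b,66),*tri(s,a,t,b));q.append(onz(s,*a,66))
d=q[1]-q[2];print('yaw y',np.degrees(np.arctan2(-d[0],d[1])),np.linalg.norm(d),np.linalg.norm(q[0]-q[1]),'centre',(q[0]+q[2])/2)
E
```

```text
[ 517.1 -173.7   66. ] [ 511.2 -162.2   66. ] [ 507.5 -162.3   81.5] 6.431330373755354
[ 400.6 -182.5   66. ] [ 401.7 -186.8   66. ] [ 402.8 -186.4   61.4] 3.0186412044845556
[ 434.7 -357.9   66. ] [ 437.6 -361.4   66. ] [ 438.4 -362.7   60. ] 1.2940675474197834
yaw y 11.01849557476912 178.71529509135718 116.8699359060893 centre [ 475.9 -265.8   66. ]
```

The pan centre agrees within a few mm, at about (474.5, -261.5) with yaw about 11.4°. I'll lower to just above the rim and compare the basket with the pan there.

```bash
echo '[{"aperture":0,"tz":2},{"aperture":0,"tz":6},{"aperture":0,"tz":12},{"aperture":0,"tz":18},{"aperture":0,"tz":24},{"aperture":0,"tz":30},{"aperture":0,"tz":35},{"aperture":0,"tz":37},{"aperture":0,"tz":37},{"aperture":0,"tz":37}]' > next.json && python3 inch.py next.json | tail -6;  python3 - <<'E'
from h import *
s=grab('scene','s5');t=grab('top','t5')
k=lambda im,x,y,w,h:cv2.resize(im['frame'][y:y+h,x:x+w],(400,400),interpolation=cv2.INTER_CUBIC)[...,::-1]
cv2.imwrite('pics/g5.png',np.hstack([k(s,310,160,80,80),k(t,320,190,80,80)]))
E
```

```text
t: 13.9
tool_pos: [474.5, -262.0, 288.2]
eef_rot: [[-0.201, 0.98, 0.0], [0.98, 0.201, -0.0], [-0.0, 0.0, -1.0]]
ft_force: [0.1, -0.9, -2.4]
grip_width: 0.129
gripper_force: 58.5
```

View pics/g5.png

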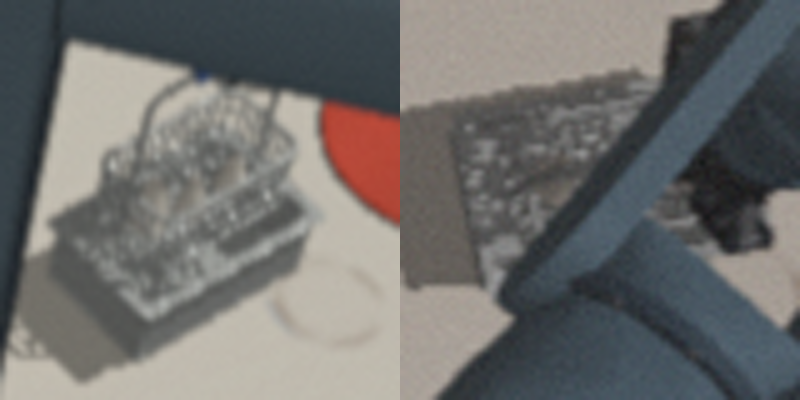

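Rim corners in scene are now about (320,204), (339,224) and (374,202). That is within 1 px of the top-view corners projected in. The basket is over the opening with its nozzles in, so I'll lower in stages and watch the force.

```bash
echo '[{"aperture":0,"tz":3,"twist":-0.2},{"aperture":0,"tz":7},{"aperture":0,"tz":11},{"aperture":0,"tz":15},{"aperture":0,"tz":19},{"aperture":0,"tz":22},{"aperture":0,"tz":22}]' > next.json && python3 inch.py next.json | tail -5;echo '[{"aperture":0,"tz":3},{"aperture":0,"tz":8},{"aperture":0,"tz":13},{"aperture":0,"tz":18},{"aperture":0,"tz":23},{"aperture":0,"tz":28},{"aperture":0,"tz":33},{"aperture":0,"tz":38},{"aperture":0,"tz":41},{"aperture":0,"tz":42},{"aperture":0,"tz":42}]' > next.json && python3 inch.py next.json | tail -5
```

```text
tool_pos: [474.3, -261.8, 265.6]
eef_rot: [[-0.201, 0.98, -0.0], [0.98, 0.201, 0.0], [0.0, -0.0, -1.0]]
ft_force: [0.5, -0.2, -2.3]
grip_width: 0.127
gripper_force: 58.6
tool_pos: [474.4, -262.0, 223.9]
eef_rot: [[-0.201, 0.98, 0.0], [0.98, 0.201, -0.0], [-0.0, 0.0, -1.0]]
ft_force: [-0.4, 0.5, -2.3]
grip_width: 0.126
gripper_force: 58.5
```

```bash
echo '[{"aperture":0,"tz":2},{"aperture":0,"tz":4},{"aperture":0,"tz":6},{"aperture":0,"tz":7},{"aperture":0,"tz":8},{"aperture":0,"tz":9},{"aperture":0,"tz":9},{"aperture":0,"tz":9}]' > next.json && python3 inch.py next.json | grep -E 'tool_pos|ft_f';echo '[{"aperture":0,"tz":0.5},{"aperture":0,"tz":1},{"aperture":0,"tz":1},{"aperture":0,"tz":1}]' > next.json && python3 inch.py next.json | grep -E 'tool_pos|ft_f'
```

```text
tool_pos: [474.4, -261.9, 214.9]
ft_force: [-0.4, 0.7, -2.9]
tool_pos: [474.8, -262.0, 214.6]
ft_force: [0.9, 1.2, 5.3]
```

Floor contact came at TCP z 214.6, against 214 expected, with about 8 N of support. I'll release and rise.

```bash
echo '[{"aperture":0.1},{"aperture":0.2},{"aperture":0.35},{"aperture":0.5},{"aperture":0.6},{"aperture":0.6},{"aperture":0.6},{"aperture":0.6}]' > next.json && python3 inch.py next.json | tail -5;echo '[{"aperture":0.6,"tz":-3},{"aperture":0.6,"tz":-10},{"aperture":0.6,"tz":-20},{"aperture":0.6,"tz":-35},{"aperture":0.6,"tz":-55},{"aperture":0.6,"tz":-80},{"aperture":0.6,"tz":-110},{"aperture":0.6,"tz":-140},{"aperture":0.6,"tz":-160},{"aperture":0.6,"tx":-30,"ty":-30,"tz":-160},{"aperture":0.6,"tx":-80,"ty":-60,"tz":-160},{"aperture":0.6,"tx":-130,"ty":-90,"tz":-160},{"aperture":0.6,"tx":-180,"ty":-110,"tz":-160},{"aperture":0.6,"tx":-210,"ty":-120,"tz":-160},{"aperture":0.6,"tx":-210,"ty":-120,"tz":-160},{"aperture":0.6,"tx":-210,"ty":-120,"tz":-160}]' > next.json && python3 inch.py next.json | tail -6;  python3 - <<'E'
from h import *
s=grab('scene','s6');t=grab('top','t6')
k=lambda im,x,y,w,h:cv2.resize(im['frame'][y:y+h,x:x+w],(400,400),interpolation=cv2.INTER_CUBIC)[...,::-1]
cv2.imwrite('pics/g6.png',np.hstack([k(s,310,160,80,80),k(t,320,180,90,90)]))
cv2.imwrite('pics/t6.png',t['frame'][...,::-1])
np.set_printoptions(precision=1,suppress=True)
P=np.array([[dep(t,u,v) for u in range(320,405)] for v in range(195,255)])
m=((P[...,2]>55)&(P[...,2]<75))
xy=P[m];xy=xy[(abs(xy[:,0]-475)<100)&(abs(xy[:,1]+262)<130)]
print(cv2.minAreaRect(xy[:,:2].astype(np.float32)))
E
```

```text
tool_pos: [474.4, -262.0, 213.9]
eef_rot: [[-0.201, 0.98, 0.0], [0.98, 0.201, -0.0], [-0.0, 0.0, -1.0]]
ft_force: [0.2, -0.7, -0.2]
grip_width: 0.6
gripper_force: 0.0
t: 20.75
tool_pos: [399.3, -491.2, 374.4]
eef_rot: [[-0.202, 0.979, 0.0], [0.979, 0.202, 0.0], [0.0, 0.0, -1.0]]
ft_force: [-0.6, -0.6, -0.4]
grip_width: 0.598
gripper_force: 0.0
((475.03704833984375, -262.207275390625), (117.20121765136719, 186.81973266601562), 10.864026069641113)
```

View pics/g6.png

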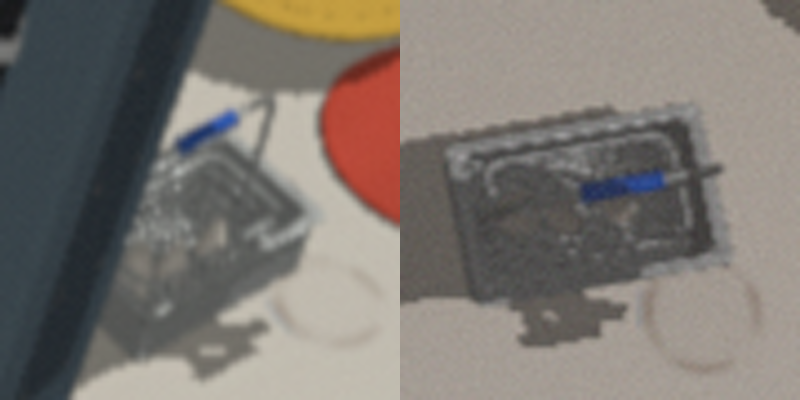

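View pics/t6.png

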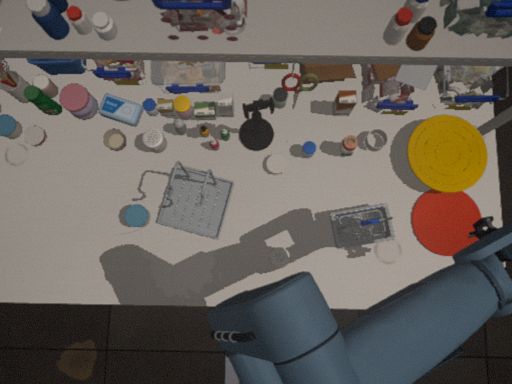

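The basket sits inside the pan with its grip at about (371,222) in the top view. The pan rim, stand and bystanders are where they were. I'll check the bar height once, then hand in.

```bash
python3 - <<'E'
from h import *
np.set_printoptions(precision=1,suppress=True)
s=grab('scene');t=grab('top');c=[]
for im,(x0,x1,y0,y1) in((s,(335,365,170,195)),(t,(350,390,210,230))):
    H=cv2.cvtColor(im['frame'],cv2.COLOR_RGB2HSV);m=cv2.inRange(H,(108,130,50),(130,255,255))[y0:y1,x0:x1]
    c.append(np.argwhere(m).mean(0)[::-1]+[x0,y0])
p=tri(s,c[0],t,c[1]);print(c,p)
if abs(p[0][2]-158)<8: print(ctrl.sign_off())
E
```

```text
[array([351.1, 185.9]), array([371. , 221.2])] (array([ 478.1, -268.3,  154.1]), np.float64(0.14686649973550653))
the job is handed in; nothing more can be done
None
```

The basket is standing on the pan's floor with the gripper clear, and the job is handed in at about 21 s of the 54 s allowed. The stand and pan did not move, no other item was seen to move, and no nozzle was seen to spill. The final bar height measured 154 mm against 158 expected.

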